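# Stack the hardware tray on the lower tray of the splinting bench

### The arm

A 6-joint arm with a two-finger parallel gripper is mounted at the origin on the work surface. World frame = base frame: x ahead of the robot, y to its left, z up, the work surface at z = 0. Lengths are in m, angles in rad, forces in N, time in s.
With the tool pointing down it reaches from about 0.325 to 0.75 m from the base axis. Payload 7.6 kg.
Tool frame: the origin (TCP) lies at the very end of the fingers, on their centre line; the grasp point (between the pads) lies 19 mm behind it; y points along the fingers, z is the direction in which the jaws open and shut, and the axes are right-handed (so a half turn about y gives the same grasp; the last joint's range is limited). The gripper opens to 85 mm and grips with 20 to 120 N. Pads are 22 mm wide; open, the fingers measure 114 mm over their backs; the gripper's body (76 mm by 85 mm) begins 54 mm behind the grasp point. The pads swing forward as they close: fully open they stand 13 mm farther back than shut.
Start: joints at [-1.184, 0.052, 1.401, -0, 1.689, -0.07], TCP at [0.232, -0.471, 0.204] pointing down, gripper open.
Joint ranges: [-2.9, 2.9], [-0.91, 2.17], [0.12, 2.37], [-1.06, 4.2], [0.26, 2.73], [-2.93, 2.93]. Speed limits (rad/s): [2.57, 2.57, 3.01, 3.14, 3.14, 3.14].

### API

Orientations are given as a unit quaternion [w, x, y, z].
In Python, from station import ctrl gives the robot as it stands.
- The arm moves only by the shell command python3 -m crank 'ROWS' [FORCE]. ROWS is text: rows parted by semicolons, each of 5 numbers parted by spaces: the shift along the tool's x, y, z in cm, then the turn about the tool's y in rad, then the opening in per cent of the stroke, from 0 (shut) to 100 (fully open). A call has 1 to 10 rows; each row is the pose to reach, as a shift and turn from the pose commanded when the call began, along the tool's axes at that moment; what a row does not reach only later rows make up. A row lasts 1/8 s, in which the tool goes at most 62.5 mm and 10.7 degrees, less where a joint would pass 70% of its speed; a pose out of reach is approached as far as the arm can. A call with a gripper value outside its range is refused whole. The fingers move at their own pace and stop on an object; FORCE is the grip in N (left out, the last holds). Time passes only in rows, so rows that repeat a pose let the fingers close. It gives the time, the measured TCP pose, the force and the opening at its end, in the units of the state.
- ctrl.observe(): the state, without advancing time (a new reading comes with each control period).
- ctrl.get_image(name): name is "side" or "top" or "wrist"; returns the picture (480x640x3 uint8, red, green, blue); there is no depth.
- ctrl.camera_params(name): a dict with "fx", "fy", "cx", "cy" (pixels), "R" (3x3) and "t" (3): a world point X has camera coordinates R X + t. Camera axes: x right, y down, z forward; pixel columns grow to the right and rows downward; lengths in m; the calibration is good to about 2 mm. A picture is of the moment at which its call begins: read the wrist's pose just before it. camera_params takes no time and is no camera call; for the wrist camera it gives the pose at the moment of the call.
- ctrl.sign_off(): hands the job in, once; it reports no verdict.
Trained networks look in the newest picture that a camera, given by its name, has taken for a name from the list of things; names that differ only in an ending like _2 or _b are one class to them, and where a whole thing is asked for, a point or a joint stands for the part that bears it (a point fixed in the world has none). Each returns a list of dicts, best first, with "conf" (0 to 1); they miss things now and then, are a little off and sometimes report something else, mostly with a low value. They report only what shows in the picture. A call takes as long as a camera call. They do not tell look-alikes from the thing itself.
- ctrl.boxes_of(camera, query): "box" ([left, top, width, height] in pixels, round what is visible of it).
- ctrl.cut_out(camera, query): "mask" (480x640 bool, what is visible of it) and "box" ([left, top, width, height] in pixels, round what is visible of it).
The state is a dict: "time_s": time; "q": joint angles; "joint_velocities": joint speeds; "joint_efforts": joint torques, N m; "eef_pos": TCP position; "tcp_rot": TCP orientation; "wrist_force": force on the tool from outside, world axes, zero at the start; "torque": the same for the moment, N m; "finger_gap": finger opening in m.
Only numpy, scipy, OpenCV 4.12 (cv2) and the standard library are available. Lean on these libraries where they do the work, as an engineer would, in place of code of your own. Each camera call takes 0.05 s, during which the arm holds its last target.

### The job

Pick up the white splint-hardware tray by its green handle and stack it on the blue lower tray, so that all four corner lugs drop into the sockets and it sits fully home, level and flush on the rim. Keep it level, set it on gently without forcing it, do not let go of it before it is home, then release it; leave the scissors and the splint where they are.

Things in the scene. Friction and masses are not known exactly. Their poses are not given: they have to be found in the camera images.
- tray_handle (a point): Centre of the green handle bar of the loose white upper tray. Bar 100 mm along the tray's x, 24 mm wide (y), 24 mm high; its centre is 86 mm above the lug tips (and the table, at the start). Tray 200 (x) by 150 mm (y), 0.4 to 0.75 kg, centre of mass under the handle; walls and contents end 55 mm above the lug tips; a 6 mm divider runs along x under the bar. z up.
- tray_lugs (a point): Point under the middle of the upper tray, level with its lug tips. Four round grey lugs point down from the tray's floor at x = +-80, y = +-55 mm: 10 mm long, 14 mm diameter at the root, 11 mm at the tip; the tray stands on them at the start. It may be stacked either way round (a half turn makes no difference).
- cradle: Dark steel cradle fixed to the table, 242 mm (x) by 192 mm (y), 18 mm high; origin at the centre of its underside, z up. It holds the blue lower tray (200 by 150 mm, axes parallel to the cradle's) fast, but not centred: the lower tray's centre is off the cradle's centre by an unknown amount, up to 11 mm along x and up to 11 mm along y. Only the cradle's pose is measured.
- seat (a point): Point over the cradle's centre level with the lower tray's rim, 70 mm above the table. Grey flat corner plates at rim height span |x| 42 to 100, |y| 15 to 75 mm from the lower tray's own centre, each with an 18 mm square socket, 12 mm deep, at x = +-80, y = +-55 mm. Handle centre is 156 mm above the table with lugs standing on the plates, 146 mm when fully seated, floor on rim.
- stop_corner (a point): Where the orange stop lips' inner faces would meet, at their top, if the lower tray were centred (it shifts with that tray; this point does not). Lips stand 24 mm above the rim outside the +x edge (110 mm long) and +y edge (140 mm long), inner faces 101.5 and 76.5 mm from the lower tray's centre: 1.5 mm off the upper tray's walls when it is seated. No lips on the -x and -y edges.
- scissors: Orange-handled scissors lying flat, about 160 mm long (x, blades to +x) and 62 mm wide, 10 mm high, origin near the pivot. Bystander.
- splint: Beige moulded wrist splint lying hollow side down, 130 mm long (x), 77 mm wide, 39 mm high, origin under its centre. Bystander.
There are look-alikes about, which are no part of the job. Leave any yellow look-alike of the part that bears tray_handle alone.

How it is judged:
On the way, in this order (a step that is already met when the one before it is completed fails the run):
1. the tray is lifted clear in the gripper (height (world z) of tray_handle above 0.165 m and contact force between the fingers and tray above 1 N), for 0.2 s.
2. the tray is lowered home on the lower tray while still held (height (world z) of tray_handle between 0.143 and 0.1495 m and horizontal distance between tray_handle and cradle below 0.022 m and contact force between the fingers and tray above 1 N), for 0.1 s.
At the end, for the whole second after the job is handed in: The upper tray stands over the cradle (centres within 22 mm, axes within 0.08 rad, either way round) with its lugs down in the sockets: handle centre 143.5 to 148.5 mm above the table, tilted less than 0.03 rad, at rest and released (height (world z) of tray_handle between 0.1435 and 0.1485 m and angle between tray_handle's own z axis and vertical below 0.03 rad and horizontal distance between tray_handle and cradle below 0.022 m and angle between the x axis of tray_handle and the x axis of cradle, either way round below 0.08 rad and linear speed of tray below 0.01 m/s and contact force between the fingers and tray below 0.1 N); the robot touches nothing.
It fails at once if the tray is pressed or knocked against the lower tray or cradle with more than 45 N (contact forces added up) (contact force between tray and cradle above 45 N).
It fails at once if the tray is let go, or dropped, from above its seat (height (world z) of tray_handle above 0.151 m and contact force between the fingers and tray below 0.1 N).
It fails at once if the tray is tipped by more than 0.3 rad (angle between tray_handle's own z axis and vertical above 0.3 rad).
It fails at once if a bystander (scissors, splint) is moved by more than 20 mm (distance of any of scissors, splint from where it was at the start of the episode above 0.02 m).
It also fails if it takes over 51 s, if anything falls off the work surface, if the arm or the gripper's body presses on something with over 40 N, if the wrist force passes 120 N, or if a joint passes its speed limit or range.

## Working session

There is one attempt and no reset: what is moved stays moved. The work goes in short steps, Python scripts to look and compute and a shell command to move; the robot and the scene stay as the last step left them, time stands still between calls to the robot, and variables do not carry over. Pictures are saved under pics/ and viewed, and the job is handed in when it is done.

```bash
ls; mkdir -p pics; cat > h.py <<'E'
import numpy as np, cv2
from station import ctrl
def save(n,img): cv2.imwrite('pics/'+n+'.png',cv2.cvtColor(img,cv2.COLOR_RGB2BGR))
def ray(P,u,v):
    d=np.array([(u-P['cx'])/P['fx'],(v-P['cy'])/P['fy'],1.]); R=np.array(P['R']);t=np.array(P['t'])
    return -R.T@t, R.T@d
def onz(P,u,v,z):
    c,d=ray(P,u,v); return c+d*(z-c[2])/d[2]
def proj(P,X):
    X=np.atleast_2d(X); c=X@np.array(P['R']).T+np.array(P['t'])
    return np.c_[P['fx']*c[:,0]/c[:,2]+P['cx'],P['fy']*c[:,1]/c[:,2]+P['cy']]
E
python3 - <<'E'
from h import *
s=ctrl.observe(); print(s['time_s'],s['eef_pos'],s['tcp_rot'],s['finger_gap'])
for n in ['top','side','wrist']:
    im=ctrl.get_image(n); save(n+'0',im)
    P=ctrl.camera_params(n); print(n,P['fx'],-np.array(P['R']).T@np.array(P['t']), np.round(P['R'],2).tolist())
E
```

```text
pics
0.0 [ 0.23147466 -0.47082126  0.20325188] [ 0.1600324  -0.16021848  0.6892935  -0.68818176] 0.08534271800111981
top 582.527558826294 [0.29954427 0.02851962 1.28072378] [[0.01, -1.0, -0.01], [-0.99, -0.01, -0.16], [0.16, 0.02, -0.99]]
side 484.33989746431473 [-0.12239408  0.63736668  0.64334566] [[-0.72, -0.69, -0.02], [-0.37, 0.41, -0.83], [0.58, -0.6, -0.55]]
wrist 383.12777577058836 [ 0.29196479 -0.44154759  0.37446176] [[0.44, -0.9, -0.0], [-0.86, -0.43, 0.26], [-0.24, -0.12, -0.96]]
```

View pics/top0.png

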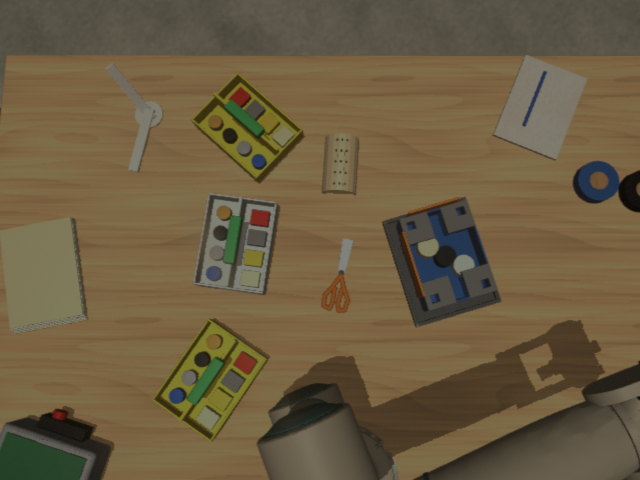

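View pics/side0.png

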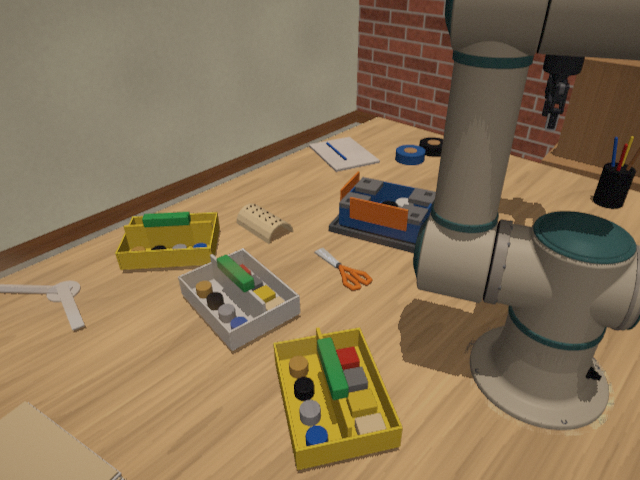

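View pics/wrist0.png

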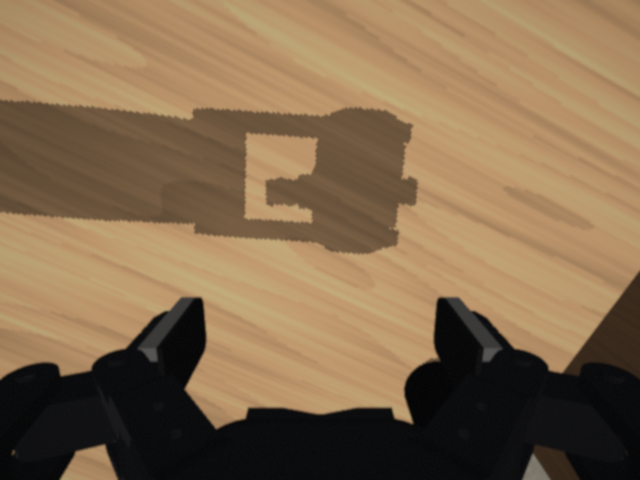

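The top view shows the white tray at about (235,243) with its green handle at (232,240). Its yellow look-alikes are at (248,128) and (211,378). The cradle and blue tray are at about (441,262), with the orange lips on the top and left edges. Next I'll measure these.

```bash
python3 - <<'E'
from h import *
from scipy.spatial.transform import Rotation as Ro
s=ctrl.observe(); w,x,y,z=s['tcp_rot']; print(np.round(Ro.from_quat([x,y,z,w]).as_matrix(),3))
P=ctrl.camera_params('top'); im=ctrl.get_image('top')
for q in ['tray_handle','cradle','scissors','splint']:
    for d in ctrl.cut_out('top',q):
        m=d['mask']; c=np.argwhere(m).mean(0)[::-1] if m.any() else [0,0]
        print(q,round(d['conf'],2),np.round(d['box']),np.round(c,1),m.sum(),np.round(onz(P,*c,0.02),3))
crop=lambda a,b,c,d,k:cv2.resize(im[b:d,a:c],None,fx=k,fy=k,interpolation=cv2.INTER_CUBIC)
save('c_tray',crop(185,185,285,300,5)); save('c_crad',crop(375,190,510,330,4))
np.save('top.npy',im)
E
```

```text
[[-0.897 -0.     0.441]
 [-0.441  0.001 -0.897]
 [-0.    -1.    -0.001]]
tray_handle 0.96 [190. 192.  89. 102.] [235.8 243.3] 6677 [0.496 0.236 0.02 ]
tray_handle 0.87 [152. 320. 114. 119.] [209.5 379.2] 7469 [0.204 0.282 0.02 ]
tray_handle 0.6 [190.  72. 114. 111.] [247.3 126.9] 6410 [0.763 0.218 0.02 ]
tray_handle 0.42 [385. 195. 115. 132.] [440.3 260.9] 10046 [ 0.461 -0.211  0.02 ]
cradle 0.64 [384. 199. 119. 130.] [440.5 260.9] 10112 [ 0.46  -0.212  0.02 ]
scissors 0.8 [321. 238.  32.  76.] [338.9 282. ] 951 [0.413 0.009 0.02 ]
splint 0.56 [322. 133.  34.  59.] [340.  162.4] 1950 [0.681 0.008 0.02 ]
```

View pics/c_tray.png

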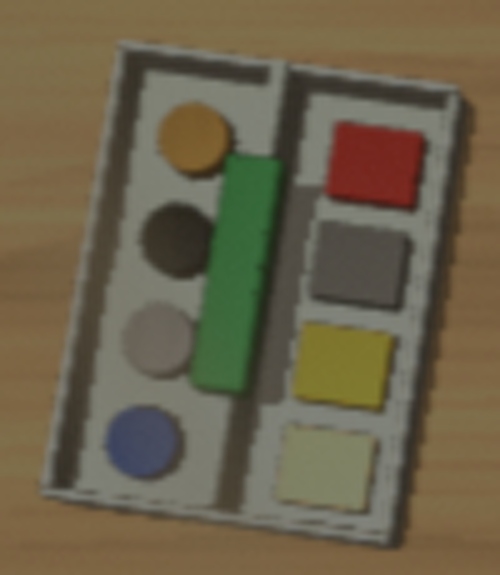

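View pics/c_crad.png

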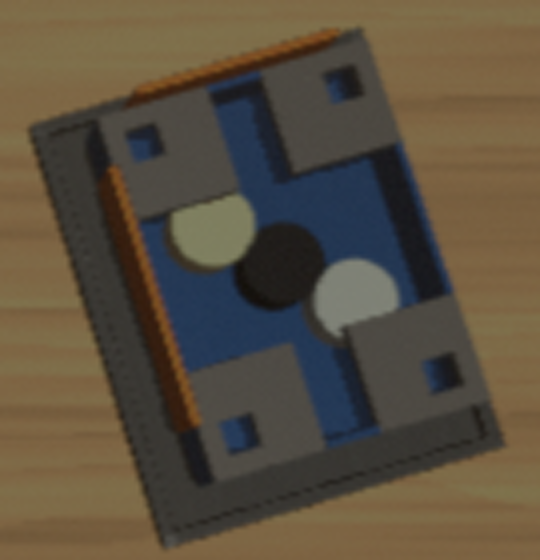

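```bash
python3 - <<'E'
from h import *
P=ctrl.camera_params('top')
def f(pts,k,o,z): return np.array([onz(P,u/k+o[0],v/k+o[1],z)[:2] for u,v in pts])
def rep(n,C): # TL TR BR BL, x along left edge up
    c=C.mean(0); ex=(C[0]+C[1]-C[2]-C[3])/2; ey=(C[0]+C[3]-C[1]-C[2])/2
    print(n,'c',np.round(c,4),'len',np.round([np.linalg.norm(ex),np.linalg.norm(ey)],4),'yaw',np.round([np.arctan2(ex[1],ex[0]),np.arctan2(-ey[0],ey[1])],3), 'r',np.linalg.norm(c))
rep('rim',f([(122,42),(462,90),(398,545),(42,492)],5,(185,185),.055))
rep('bar',f([(232,155),(283,158),(242,392),(192,385)],5,(185,185),.098))
rep('sock',f([(145,143),(345,85),(443,373),(240,433)],4,(375,190),.070))
rep('crad',f([(32,128),(362,30),(503,445),(165,548)],4,(375,190),.018))
E
```

```text
rim c [0.4915 0.2291] len [0.1973 0.151 ] yaw [-0.125 -0.138] r 0.5422298394177536
bar c [0.4921 0.23  ] len [0.098 0.021] yaw [-0.138 -0.092] r 0.5431529412838496
sock c [ 0.4682 -0.2185] len [0.1591 0.1105] yaw [0.297 0.293] r 0.5166724953195551
crad c [ 0.4602 -0.2135] len [0.2386 0.191 ] yaw [0.294 0.3  ] r 0.5072970454716458
```

Measured sizes match the given ones: the tray rim is 197×151 mm, the socket pattern 159×110.5 mm and the cradle 239×191 mm. Next I'll look at the cradle with the wrist camera on the way.

```bash
python3 -m crank '-4.4 -1 -2 0 100; -8.8 -2 -4 0 100; -13.2 -3 -6 0 100; -17.6 -3 -8 0 100; -22 -3 -10 0 100; -26.4 -3 -12.2 0 100; -26.4 -3 -12.2 0 100; -26.4 -3 -12.2 0 100'
python3 - <<'E'
from h import *
s=ctrl.observe(); print(s['time_s'],s['eef_pos'],s['q'],s['wrist_force'])
P=ctrl.camera_params('wrist'); im=ctrl.get_image('wrist'); save('w1',im); np.save('w1.npy',im)
import pickle; pickle.dump(P,open('w1.pkl','wb'))
E
```

```text
time_s: 1.4
eef_pos: [0.4145, -0.2455, 0.2341]
tcp_rot: [-0.16, 0.16, -0.689, 0.689]
wrist_force: [-1.4, -0.2, 0.4]
finger_gap: 0.0852
1.4 [ 0.41454167 -0.24548442  0.23407668] [-6.11028769e-01 -7.61884568e-02  1.46886701e+00 -4.59867223e-04
  1.74887294e+00  5.02620661e-01] [-1.41825142 -0.24375738  0.36362526]
```

View pics/w1.png

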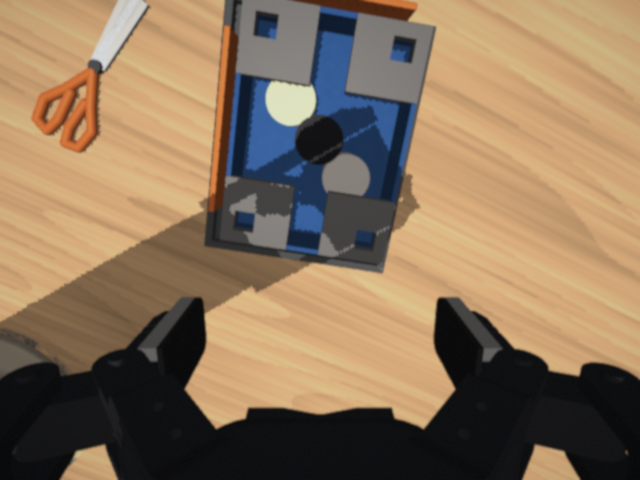

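The wrist view shows all four sockets, at about (266,25), (403,49), (366,238) and (245,220). I'll zoom in to measure them precisely.

```bash
python3 - <<'E'
from h import *
im=np.load('w1.npy')
out=[]
for (u,v) in [(266,24),(403,49),(244,220),(366,238)]:
    y0=max(0,v-25); c=im[y0:y0+50,u-35:u+35]; c=np.clip(c.astype(float)*1.4,0,255).astype(np.uint8)
    out.append(cv2.resize(c,None,fx=5.6,fy=5.6,interpolation=cv2.INTER_NEAREST)); print(u-35,y0)
save('w1c',np.vstack([np.hstack(out[:2]),np.hstack(out[2:])])); print(out[0].shape)
E
```

```text
231 0
368 24
209 195
331 213
(280, 392, 3)
```

View pics/w1c.png

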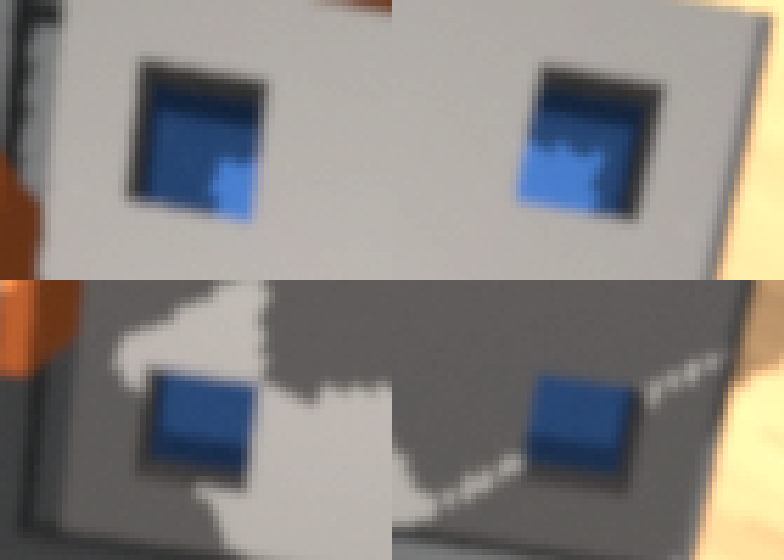

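```bash
python3 - <<'E'
from h import *
import pickle
P=pickle.load(open('w1.pkl','rb'))
px=[(266.2,25),(403.5,49.6),(365.5,240.1),(244.2,221.5)]
C=np.array([onz(P,u,v,.07)[:2] for u,v in px])
c=C.mean(0); ex=(C[0]+C[1]-C[2]-C[3])/2; ey=(C[0]+C[3]-C[1]-C[2])/2
print(c,np.linalg.norm(ex),np.linalg.norm(ey),np.arctan2(ex[1],ex[0]),np.arctan2(-ey[0],ey[1]))
# side camera cross check
Ps=ctrl.camera_params('side'); print(np.round(proj(Ps,np.c_[C,np.full(4,.07)]),1))
Pt=ctrl.camera_params('top'); print(np.round((proj(Pt,np.c_[C,np.full(4,.07)])-[375,190])*4,1))
E
```

```text
[ 0.46948253 -0.21850305] 0.16027412514123376 0.11054552964996302 0.2986217576007851 0.2991329621499895
[[349.6 199.4]
 [366.8 180.2]
 [428.  192.9]
 [414.5 214.1]]
[[144.7 140.1]
 [344.   81.2]
 [443.7 370.7]
 [240.5 432.4]]
```

Two cameras agree to about 1 mm: the lower tray's centre is about (0.469, -0.2185), yaw 0.298. Now over to the white tray.

```bash
python3 -m crank '-2.5 0 -4.7 0.07 100; -5.1 0 -9.5 0.14 100; -7.7 0 -14.2 0.21 100; -10.2 0 -19 0.28 100; -12.8 0 -23.7 0.35 100; -15.3 0 -28.4 0.42 100; -17.9 0 -33.1 0.49 100; -20.4 0 -37.8 0.56 100; -22.9 0 -42.5 0.59 100; -22.9 0 -42.5 0.59 100'
python3 - <<'E'
from h import *
s=ctrl.observe(); print(s['time_s'],s['eef_pos'],s['q'],s['wrist_force'])
P=ctrl.camera_params('wrist'); im=ctrl.get_image('wrist'); save('w2',im); np.save('w2.npy',im)
import pickle; pickle.dump(P,open('w2.pkl','wb'))
E
```

```text
time_s: 2.7
eef_pos: [0.4327, 0.2387, 0.2335]
tcp_rot: [0.047, -0.046, -0.705, 0.706]
wrist_force: [0.1, -1.1, -0.4]
finger_gap: 0.0854
2.7 [0.43272353 0.23867074 0.2334505 ] [ 4.29185682e-01 -3.97902174e-02  1.43517137e+00  1.81776432e-04
  1.74730868e+00  2.13101690e+00] [ 0.07069455 -1.10865442 -0.39584812]
```

View pics/w2.png

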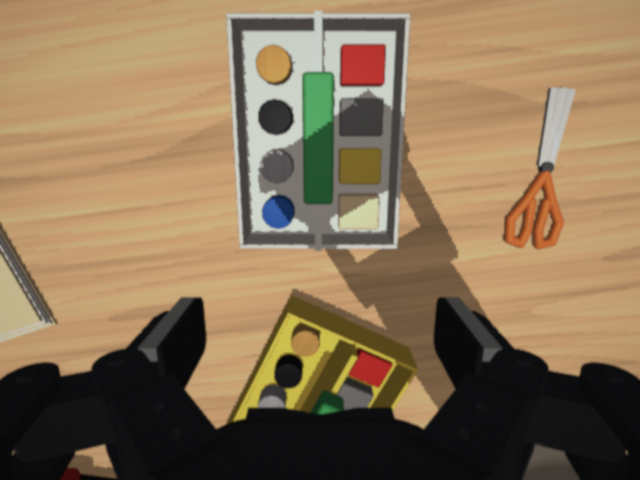

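The white tray is centred at about (318,135), with its axes along the image axes. I'll fit the green bar and the rim.

```bash
python3 - <<'E'
from h import *
import pickle
P=pickle.load(open('w2.pkl','rb')); im=np.load('w2.npy')
hsv=cv2.cvtColor(im,cv2.COLOR_RGB2HSV); g=cv2.inRange(hsv,(45,90,30),(85,255,255)); g[260:]=0
k,l,st,ce=cv2.connectedComponentsWithStats(g); i=1+st[1:,4].argmax(); print(st[i],ce[i])
p=np.argwhere(l==i)[:,::-1].astype(np.float32)
W=np.array([onz(P,u,v,.098)[:2] for u,v in p]); r=cv2.minAreaRect((W*1000).astype(np.float32)); print(r)
rim=[(228,14),(409,14),(397,247),(241,247)]
C=np.array([onz(P,u,v,.055)[:2] for u,v in rim]);c=C.mean(0); ex=(C[0]+C[1]-C[2]-C[3])/2; ey=(C[0]+C[3]-C[1]-C[2])/2
print(c,np.linalg.norm(ex),np.linalg.norm(ey),np.arctan2(ex[1],ex[0]),np.arctan2(-ey[0],ey[1]))
E
```

```text
[ 303   73   30  130 3737] [317.80331817 136.55713139]
((494.11370849609375, 231.937744140625), (22.290138244628906, 96.69556427001953), 82.54190063476562)
[0.49385915 0.23129986] 0.19813125391954034 0.14796967627920368 -0.1283185588876639 -0.13000593923083298
```

```bash
python3 -m crank '-3 0 0 0 100; -6.2 1 -0.1 0 100; -6.2 5 -0.1 0 100; -6.2 9 -0.1 0 100; -6.2 12 -0.1 0 100; -6.2 14.5 -0.1 0 100; -6.2 16 -0.1 0 100; -6.2 16.7 -0.1 0 100; -6.2 16.7 -0.1 0 100'
python3 - <<'E'
from h import *
s=ctrl.observe(); print(s['time_s'],s['eef_pos'],s['wrist_force'])
save('s3',ctrl.get_image('side')[200:400,120:400]); save('w3',ctrl.get_image('wrist'))
E
```

```text
time_s: 3.88
eef_pos: [0.4947, 0.2295, 0.0674]
tcp_rot: [-0.047, 0.047, 0.706, -0.706]
wrist_force: [-0.4, -0.8, -0.2]
finger_gap: 0.0853
3.875 [0.49466847 0.22952765 0.06743719] [-0.44404331 -0.84265844 -0.17729832]
```

View pics/w3.png

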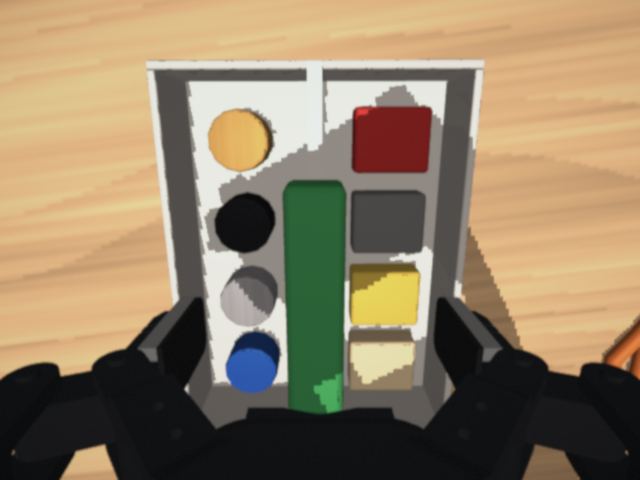

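View pics/s3.png

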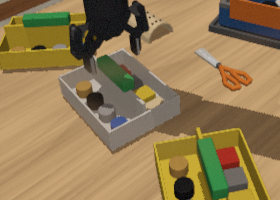

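The bar sits between the fingers, with its centre at column 315 against the finger middle at 320, so it is about 2 mm off. I'll nudge over and close.

```bash
python3 -m crank '0 0.1 -0.2 0 100; 0 0.1 -0.2 0 60; 0 0.1 -0.2 0 30; 0 0.1 -0.2 0 10; 0 0.1 -0.2 0 10; 0 0.1 -0.2 0 10; 0 0.1 -0.2 0 10; 0 0.1 -0.2 0 10' 70; python3 - <<'E'
from h import *
s=ctrl.observe(); print(s['time_s'],s['eef_pos'],s['wrist_force'],s['torque'])
save('w4',ctrl.get_image('wrist'))
E
```

```text
time_s: 4.97
eef_pos: [0.4948, 0.2319, 0.0665]
tcp_rot: [-0.047, 0.047, 0.706, -0.706]
wrist_force: [-1.9, -1.0, 4.7]
finger_gap: 0.0206
4.975 [0.49475703 0.23191998 0.06647022] [-1.8798167  -0.99243551  4.68199599] [-0.24483198  0.30588503 -0.00829692]
```

View pics/w4.png

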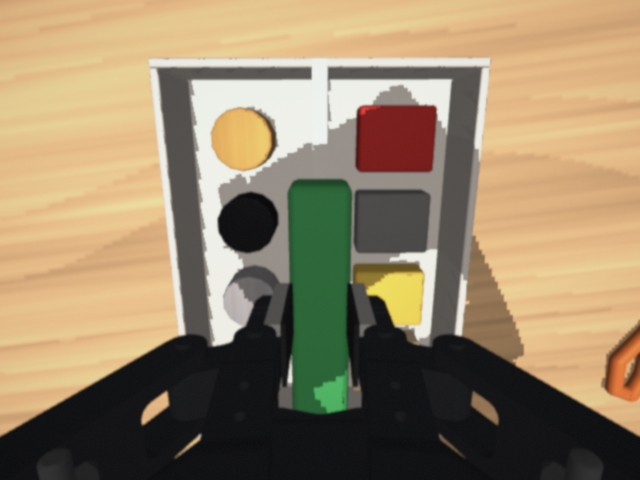

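Grip confirmed at a 20.6 mm gap, and the bar is centred. Lifting gently.

```bash
python3 -m crank '0 -0.3 0 0 10; 0 -1 0 0 10; 0 -2.2 0 0 10; 0 -4 0 0 10; 0 -6.2 0 0 10; 0 -8.4 0 0 10; 0 -10.6 0 0 10; 0 -12.4 0 0 10; 0 -13.5 0 0 10; 0 -13.5 0 0 10'; python3 - <<'E'
from h import *
s=ctrl.observe(); print(s['time_s'],s['eef_pos'],s['wrist_force'],s['torque'],s['q'][5])
save('w5',ctrl.get_image('wrist')); save('s5',ctrl.get_image('side'))
E
```

```text
time_s: 6.28
eef_pos: [0.4949, 0.2321, 0.2019]
tcp_rot: [-0.047, 0.048, 0.706, -0.705]
wrist_force: [0.1, -0.1, -7.0]
finger_gap: 0.0212
6.275 [0.49492951 0.2320508  0.20193702] [ 0.134588   -0.06404415 -7.03311955] [-0.0111443   0.00010515 -0.05739072] 2.074937786802834
```

View pics/w5.png

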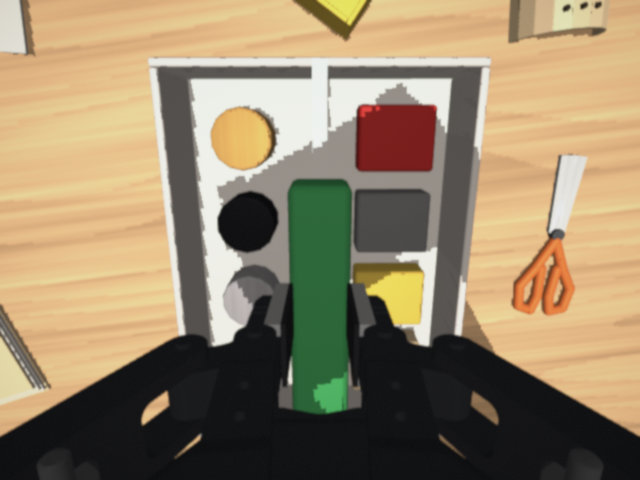

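View pics/s5.png

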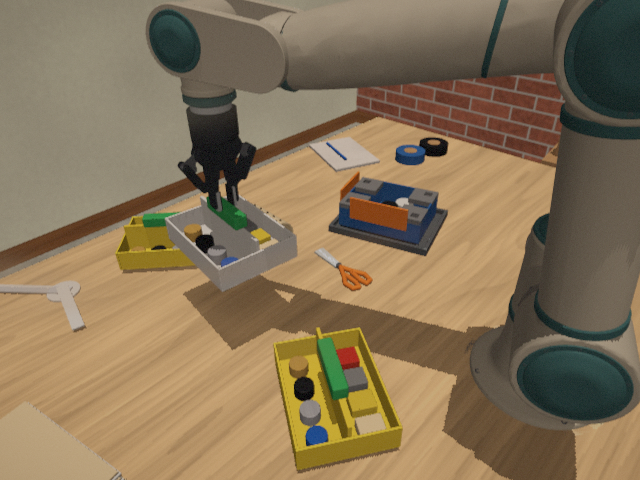

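The tray is held level; the wrist view hasn't changed relative to the gripper, and its weight is about 0.72 kg. Next I'll measure the tray's offset in the tool frame from this picture and plan the transfer.

```bash
python3 - <<'E'
from h import *
from scipy.spatial.transform import Rotation as Ro
s=ctrl.observe(); P=ctrl.camera_params('wrist'); w,x,y,z=s['tcp_rot']; R=Ro.from_quat([x,y,z,w]).as_matrix(); p=s['eef_pos']; print(np.round(R,3))
im=ctrl.get_image('wrist')
zh=p[2]+.0195
def tool(u,v,z): return R.T@(onz(P,u,v,z)-p)
a,b=tool(150,60,zh-.031),tool(489,60,zh-.031); print('rim',a,b,np.linalg.norm(a-b))
a,b=tool(288.5,184,zh+.012),tool(351,184,zh+.012); print('bar',a,b,np.linalg.norm(a-b))
# target
yaw=.298; ty=np.array([-np.sin(yaw),np.cos(yaw),0]); tx=np.array([np.cos(yaw),np.sin(yaw),0])
ang=np.arctan2(R[1,0],R[0,0]); print('tool x ang',ang,'turn', -( (yaw+np.pi)-ang+np.pi)%(2*np.pi)-np.pi)
for c in ([.469,-.2185,0],):
    d=np.array(c)-[p[0],p[1],0]; print('d tool',R.T@d)
v=np.clip(im[40:200,130:510]*1.,0,255).astype(np.uint8); save('w5c',cv2.resize(v,None,fx=2.1,fy=2.1,interpolation=cv2.INTER_NEAREST))
E
```

```text
[[-0.991 -0.001 -0.133]
 [ 0.133 -0.001 -0.991]
 [ 0.001 -1.     0.001]]
rim [-0.09801226  0.01132043 -0.07431019] [-0.0981829   0.01143935  0.07407493] 0.14838526721035936
bar [-0.04940153 -0.03156959 -0.01134577] [-0.04942247 -0.03155139  0.01135617] 0.022701956871280314
tool x ang 3.0083981351364377 turn -0.43119451845335544
d tool [-3.47006970e-02  3.18552372e-04  4.49667750e-01]
```

View pics/w5c.png

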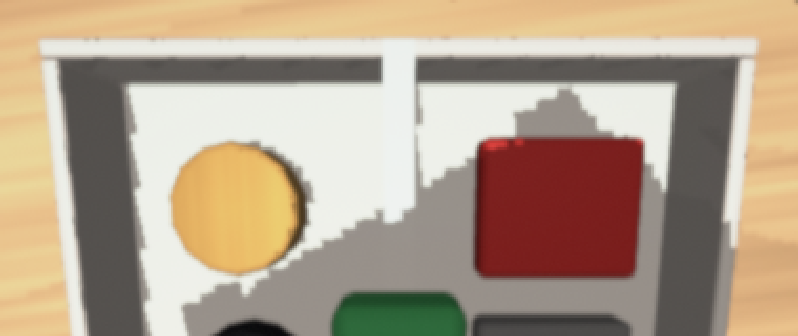

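```bash
python3 -m crank '0 0 0.8 0 10; 0 0 2.3 0 10; 0 0 4.5 0 10; -0.3 0 7.5 0 10; -0.6 0 11 0 10; -1 0 14.5 0 10; -1.4 0 18 0 10; -1.8 0 21.5 0 10; -2.2 0 25 0 10; -2.5 0 28 0 10'; python3 -m crank '-0.2 0 3 -0.03 10; -0.4 0 6 -0.08 10; -0.6 0 9 -0.14 10; -0.8 0 11.5 -0.2 10; -0.9 0 13.5 -0.26 10; -1 0 15 -0.32 10; -1 0 16.2 -0.37 10; -1 0 16.8 -0.41 10; -1 0 17 -0.431 10; -1 0 17 -0.431 10'
python3 - <<'E'
from h import *
s=ctrl.observe(); print(s['time_s'],s['eef_pos'],s['wrist_force'],s['torque'])
for n in ['top','side','wrist']:
  save(n+'6',ctrl.get_image(n))
E
```

```text
time_s: 7.68
eef_pos: [0.4815, -0.051, 0.2011]
tcp_rot: [0.047, -0.048, -0.705, 0.706]
wrist_force: [1.0, 0.2, -6.5]
finger_gap: 0.0213
time_s: 8.93
eef_pos: [0.4692, -0.2189, 0.2011]
tcp_rot: [-0.105, 0.105, -0.699, 0.699]
wrist_force: [0.6, 0.4, -7.4]
finger_gap: 0.0211
8.925 [ 0.46918321 -0.21894002  0.20109795] [ 0.5739202   0.39154139 -7.44966754] [ 0.04314942 -0.01769896  0.05075952]
```

View pics/wrist6.png

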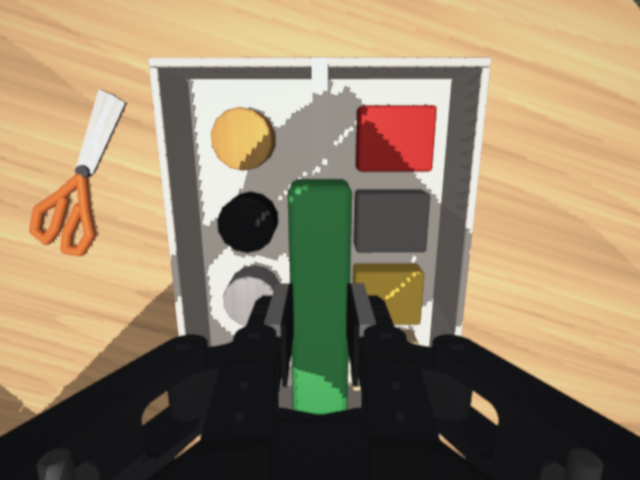

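View pics/side6.png

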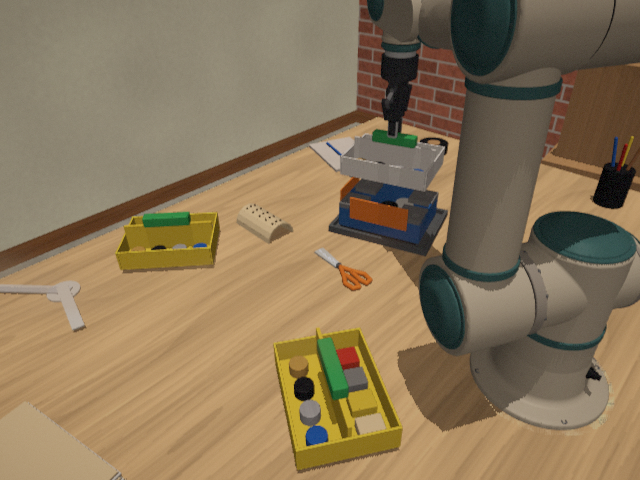

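View pics/top6.png

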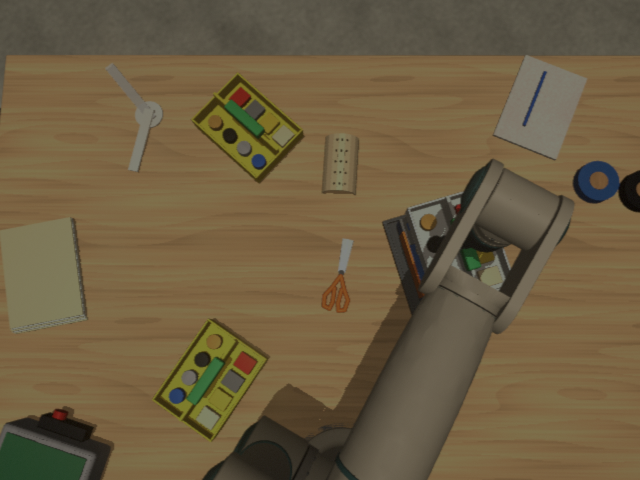

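Over the seat, within 0.5 mm of target. Lowering in stages, checking force.

```bash
python3 -m crank '0 0.6 0 0 10; 0 1.8 0 0 10; 0 3 0 0 10; 0 4 0 0 10; 0 4.7 0 0 10; 0 5.2 0 0 10; 0 5.5 0 0 10; 0 5.5 0 0 10'
python3 - <<'E'
from h import *
from scipy.spatial.transform import Rotation as Ro
s=ctrl.observe(); w,x,y,z=s['tcp_rot']; R=Ro.from_quat([x,y,z,w]).as_matrix(); print(s['time_s'],s['eef_pos'],s['wrist_force'],s['torque']); print(np.round(R,4),'yaw',np.arctan2(R[1,0],R[0,0])+np.pi)
im=ctrl.get_image('side'); save('side7',cv2.resize(im[100:260,310:470],None,fx=3.7,fy=3.7,interpolation=cv2.INTER_CUBIC))
im=ctrl.get_image('top'); save('top7',cv2.resize(im[180:330,370:520],None,fx=4,fy=4,interpolation=cv2.INTER_CUBIC))
E
```

```text
time_s: 10.07
eef_pos: [0.4696, -0.2187, 0.1461]
tcp_rot: [-0.105, 0.105, -0.699, 0.699]
wrist_force: [0.0, -0.2, -7.6]
finger_gap: 0.0208
10.075 [ 0.46955938 -0.21874629  0.14609041] [ 4.02238388e-03 -2.05029549e-01 -7.62541369e+00] [-0.02268373  0.02485473  0.01491776]
[[-9.560e-01  0.000e+00  2.934e-01]
 [-2.934e-01 -1.000e-04 -9.560e-01]
 [-0.000e+00 -1.000e+00  1.000e-04]] yaw 0.29779448426892685
```

View pics/side7.png

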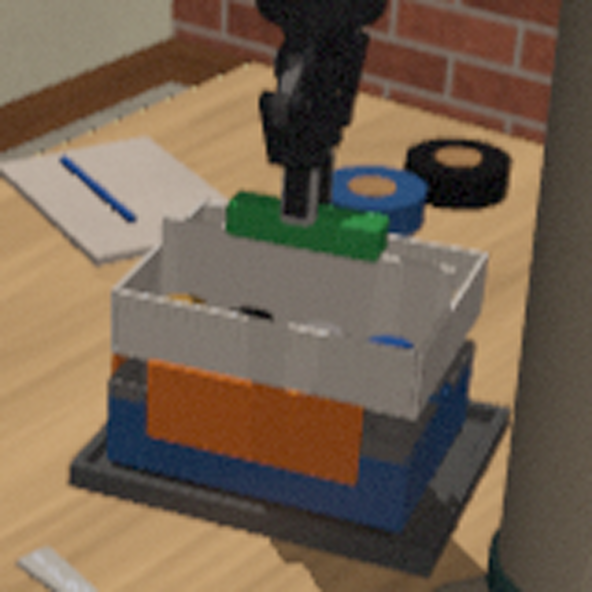

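View pics/top7.png

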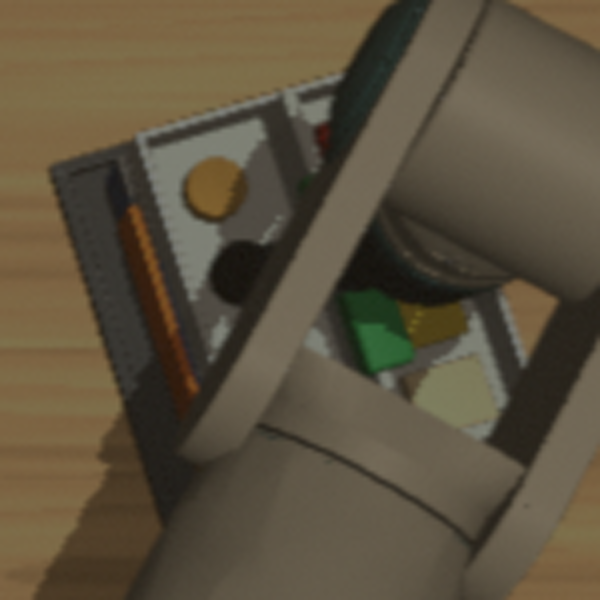

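```bash
python3 -m crank '0 0.4 0 0 10; 0 0.7 0 0 10; 0 0.85 0 0 10; 0 0.95 0 0 10; 0 1.0 0 0 10; 0 1.05 0 0 10; 0 1.05 0 0 10'
python3 -c "
from h import *
s=ctrl.observe();print(s['eef_pos'],s['wrist_force'],s['torque'])"
```

```text
time_s: 11.05
eef_pos: [0.4695, -0.2188, 0.1356]
tcp_rot: [-0.105, 0.105, -0.699, 0.699]
wrist_force: [0.4, -0.2, -7.0]
finger_gap: 0.0208
[ 0.4695482  -0.21877193  0.13561798] [ 0.40672539 -0.16200996 -6.9569218 ] [-0.03660922  0.0177832   0.03074696]
```

```bash
python3 -m crank '0 0.05 0 0 10; 0 0.1 0 0 10; 0 0.15 0 0 10; 0 0.2 0 0 10; 0 0.2 0 0 10'
python3 -c "
from h import *
s=ctrl.observe();print(s['eef_pos'],s['wrist_force'],s['torque'])"
```

```text
time_s: 11.68
eef_pos: [0.4695, -0.2187, 0.1335]
tcp_rot: [-0.105, 0.105, -0.699, 0.699]
wrist_force: [0.3, -0.1, -7.0]
finger_gap: 0.0208
[ 0.46953529 -0.21871442  0.13354367] [ 0.29091418 -0.1353917  -7.03960665] [0.01331212 0.00876104 0.00137813]
```

The lug tips are 3 mm below the plate level with no contact force, so they are in the sockets. Continuing.

```bash
python3 -m crank '0 0.06 0 0 10; 0 0.12 0 0 10; 0 0.18 0 0 10; 0 0.24 0 0 10; 0 0.3 0 0 10; 0 0.36 0 0 10; 0 0.36 0 0 10'
python3 -c "
from h import *
s=ctrl.observe();print(s['eef_pos'],s['wrist_force'],s['torque'])"
```

```text
time_s: 12.55
eef_pos: [0.4695, -0.2187, 0.1299]
tcp_rot: [-0.105, 0.105, -0.699, 0.699]
wrist_force: [0.0, 0.0, -7.4]
finger_gap: 0.0209
[ 0.46952234 -0.21872921  0.12993327] [ 0.01154184  0.02093562 -7.36829247] [-0.00693352  0.02942598  0.00953279]
```

```bash
python3 -m crank '0 0.05 0 0 10; 0 0.1 0 0 10; 0 0.15 0 0 10; 0 0.2 0 0 10; 0 0.25 0 0 10; 0 0.28 0 0 10; 0 0.28 0 0 10'
python3 -c "
from h import *
s=ctrl.observe();print(s['eef_pos'],s['wrist_force'],s['torque'])"
```

```text
time_s: 13.42
eef_pos: [0.4696, -0.2187, 0.1272]
tcp_rot: [-0.105, 0.105, -0.699, 0.699]
wrist_force: [1.0, -0.6, -6.6]
finger_gap: 0.0208
[ 0.46955218 -0.21872437  0.12718544] [ 0.9524604  -0.55233477 -6.60335797] [-0.05272799  0.00189349 -0.00509297]
```

```bash
python3 -m crank '0 0.03 0 0 10; 0 0.05 0 0 10; 0 0.05 0 0 10'
python3 -c "
from h import *
s=ctrl.observe();print(s['eef_pos'],s['wrist_force'],s['torque'])"
```

```text
time_s: 13.8
eef_pos: [0.4696, -0.2188, 0.1267]
tcp_rot: [-0.105, 0.105, -0.699, 0.699]
wrist_force: [0.5, -0.3, -7.2]
finger_gap: 0.0207
[ 0.46956732 -0.21875124  0.12672793] [ 0.46076607 -0.3484924  -7.17071256] [ 0.02062343  0.01134645 -0.01286386]
```

```bash
python3 -m crank '0 0.03 0 0 10; 0 0.05 0 0 10; 0 0.05 0 0 10'
python3 -c "
from h import *
s=ctrl.observe();print(s['eef_pos'],s['wrist_force'],s['torque'])"
python3 -m crank '0 0.03 0 0 10; 0 0.04 0 0 10; 0 0.04 0 0 10'
python3 -c "
from h import *
s=ctrl.observe();print(s['eef_pos'],s['wrist_force'],s['torque'])"
```

```text
time_s: 14.18
eef_pos: [0.4696, -0.2187, 0.1265]
tcp_rot: [-0.105, 0.105, -0.699, 0.699]
wrist_force: [-1.3, 0.4, -5.2]
finger_gap: 0.0209
[ 0.4696144  -0.21870955  0.12647003] [-1.27255996  0.39027951 -5.1863481 ] [ 0.16497481  0.13551379 -0.03078383]
time_s: 14.55
eef_pos: [0.4697, -0.2188, 0.1264]
tcp_rot: [-0.105, 0.105, -0.699, 0.699]
wrist_force: [-3.1, 2.5, -0.0]
finger_gap: 0.0211
[ 0.46969239 -0.21879196  0.12642338] [-3.11411713  2.52113497 -0.04025072] [ 0.31109617  0.51198963 -0.01163823]
```

View side.

Contact begins at TCP 0.1265, exactly the predicted home height, and the weight is now fully carried. Checking by eye before release.

```bash
python3 - <<'E'
from h import *
im=ctrl.get_image('side'); save('side8',cv2.resize(im[100:260,310:470],None,fx=3.7,fy=3.7,interpolation=cv2.INTER_CUBIC))
save('w8',ctrl.get_image('wrist'))
E
```

```text
(no output)
```

View pics/side8.png

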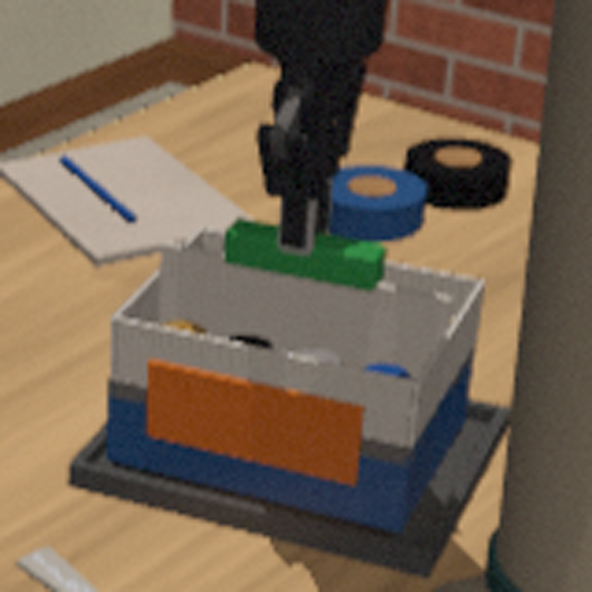

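View pics/w8.png

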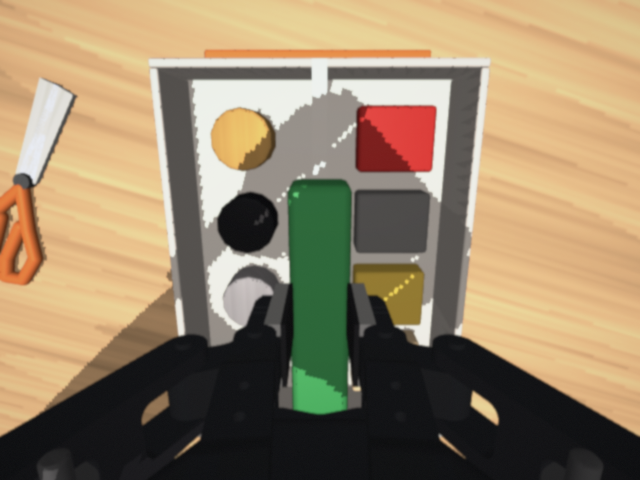

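The tray floor sits flush on the grey plates, parallel to both lips. Releasing and rising.

```bash
python3 -m crank '0 0 0 0 10; 0 0 0 0 10; 0 0 0 0 35; 0 0 0 0 60; 0 0 0 0 80; 0 0 0 0 90; 0 0 0 0 90; 0 0 0 0 90' 20; python3 - <<'E'
from h import *
s=ctrl.observe();print(s['eef_pos'],s['wrist_force'])
save('w9',ctrl.get_image('wrist'))
E
```

```text
time_s: 15.65
eef_pos: [0.4696, -0.2187, 0.1258]
tcp_rot: [-0.105, 0.105, -0.699, 0.699]
wrist_force: [-0.3, -0.3, -0.6]
finger_gap: 0.077
[ 0.4695754  -0.21873364  0.12578239] [-0.33584027 -0.30931991 -0.59440097]
```

View pics/w9.png

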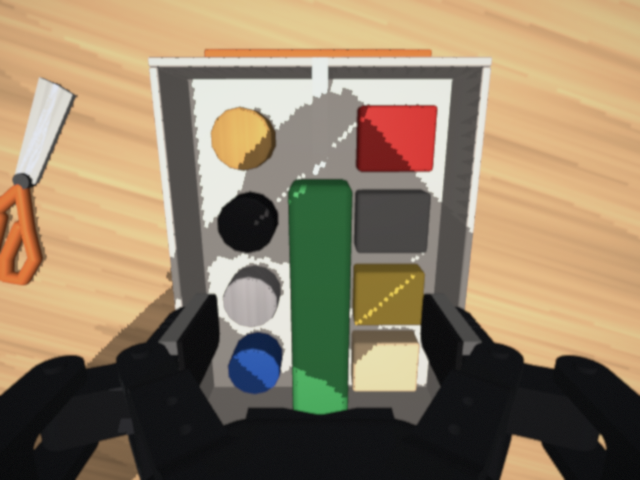

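The fingers are open and clear of the bar at column 320, and the tray did not move. Retreating upwards.

```bash
python3 -m crank '0 -0.8 0 0 90; 0 -2.5 0 0 90; 0 -5 0 0 90; 0 -8 0 0 90; 0 -11 0 0 90; 3 -13 0 0 90; 6 -13.5 0 0 90; 8 -13.5 0 0 90; 8 -13.5 0 0 90; 8 -13.5 0 0 90'; python3 - <<'E'
from h import *
s=ctrl.observe();print(s['time_s'],s['eef_pos'],s['wrist_force'])
P=ctrl.camera_params('wrist'); im=ctrl.get_image('wrist'); save('w10',im)
hsv=cv2.cvtColor(im,cv2.COLOR_RGB2HSV); g=cv2.inRange(hsv,(45,90,30),(85,255,255)); g[300:]=0
k,l,st,ce=cv2.connectedComponentsWithStats(g); i=1+st[1:,4].argmax()
p=np.argwhere(l==i)[:,::-1]
for z in (.158,.168):
    W=np.array([onz(P,u,v,z)[:2] for u,v in p]); print(z,cv2.minAreaRect((W*1000).astype(np.float32)))
im=ctrl.get_image('side'); save('side10',im)
P=ctrl.camera_params('top'); im=ctrl.get_image('top')
for q in ['scissors','splint']:
    for d in ctrl.cut_out('top',q):
        m=d['mask']; print(q,round(d['conf'],2),np.argwhere(m).mean(0)[::-1],m.sum())
E
```

```text
time_s: 16.95
eef_pos: [0.3936, -0.2421, 0.2615]
tcp_rot: [-0.105, 0.105, -0.699, 0.699]
wrist_force: [-0.2, 0.1, -0.2]
finger_gap: 0.0769
16.95 [ 0.39356033 -0.24208223  0.26146545] [-0.15291075  0.07123888 -0.21072511]
0.158 ((469.58306884765625, -219.04531860351562), (97.33191680908203, 22.57394027709961), 17.20954704284668)
0.168 ((469.150390625, -219.16476440429688), (93.78606414794922, 21.751567840576172), 17.209548950195312)
scissors 0.89 [338.68240741 282.19166667] 1080
scissors 0.58 [445.38217639 246.80067724] 6497
splint 0.93 [340.06412214 162.4524173 ] 1965
```

View pics/w10.png

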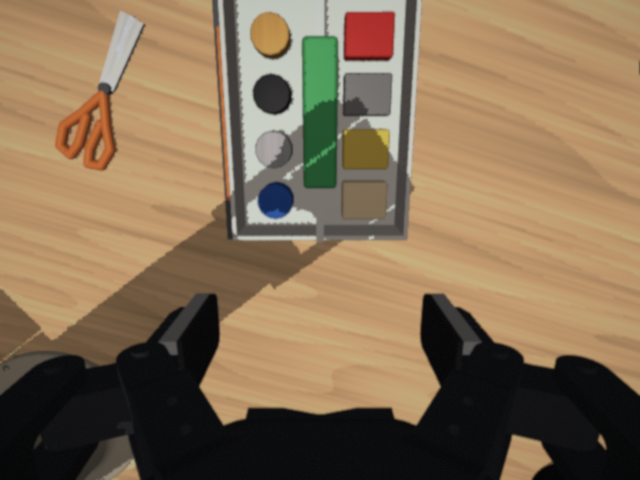

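View pics/side10.png

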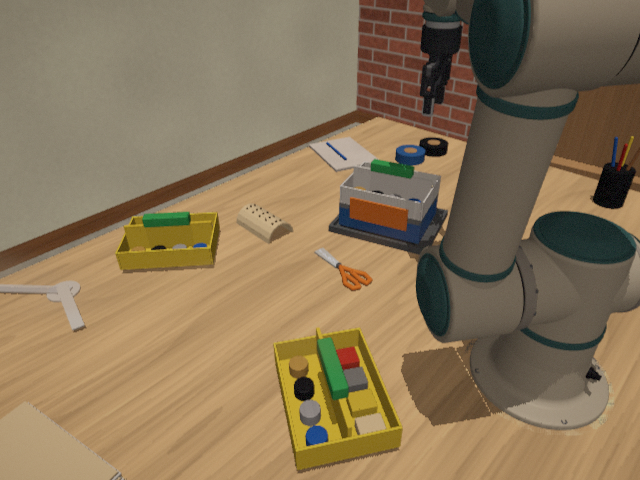

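The tray is flush. The handle is at (0.4695,-0.219) with yaw 0.300, its apparent size matches the seated height, and the scissors and splint have not moved. Handing in.

```bash
python3 -c "
from station import ctrl
print(ctrl.sign_off())"
```

```text
the job is handed in; nothing more can be done
None
```

I gripped the white tray by its green bar and lifted it level. I lowered it onto the blue tray in small steps and released it only once it was home, then backed the arm away and handed in at about 17 s of the 51 s allowed.

**Seating:** Contact came at the predicted seated height, TCP 0.1265 m (handle about 0.146 m), with about 7 N of load. After release the side view shows the tray flush, and the bar's apparent size matches the seated height rather than one 10 mm higher.

**Position:** The handle measures (0.4695, -0.219) m, yaw 0.300. The sockets measured at (0.469, -0.2185) m, yaw 0.298. The handle is about 11 mm from the cradle's centre, against the 22 mm limit.

**Bystanders:** The scissors and splint are within 1 pixel of where they started, and the last wrist force was about 0.3 N.

**Disagreements:**
- The top and wrist cameras differed by about 1 mm on the socket centre; I used a value between them.
- The networks also reported false matches: both yellow trays and the cradle came up as tray_handle, and the seated tray came up as scissors (confidence 0.58). I rejected these against the pictures.

No check failed. The hand-in gave no verdict.

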